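Set the fence of a portion cutting board to its red stop

TASK

Set the portion fence of the cutting board on the worktop: with the fingertips press the yellow pad in the middle of the black sliding saddle to free its brake, and keep it pressed while you push the saddle along the rail until it rests against the red stop. Then lift off so that the pad springs up and locks the fence there. Do not drag the saddle while its pad is up, do not pick anything up, leave the red stop where it is clamped, and leave the salt shaker, garlic and tin alone.

Things in the scene. Friction and masses are not known exactly. Their poses are not given: they have to be found in the camera images.
- board: Fixed light-wood cutting board, 180 mm (its x) by 320 mm (its y), top 20 mm above the worktop; origin under its centre, on the worktop. An aluminium rail 30 mm wide, top at 34 mm, runs along the board's y at board x = +40 mm, from y = -150 to +150 mm.
- pad_top (a point): Centre of the upper face of the yellow press pad, 48 mm (x) by 50 mm (y), in the middle of the black saddle; 49 mm above the worktop when up. Axes as the board's. Black shoulders (19 mm long in y, top 54 mm above the worktop) begin 26 mm either way along y from the pad's centre; 5 mm cheeks, level with the raised pad, flank it in x.
- pad (a joint): How far the pad is pressed down, m: 0 up (brake holds), 0.005 bottomed. It springs back when let go. It begins to move at about 8 N and takes about 10.5 N to bottom. The brake lets go once the pad is 2.5 mm down; with the pad up, it takes a push of 13 to 20 N to drag the saddle, which is not allowed.
- fence (a joint): Position of the saddle along the rail, m; grows along the board's +y, towards the red stop. With the pad pressed it slides with about 1 N of friction; the pressing fingertips drag it along or push on its leading shoulder.
- fence_face (a point): Middle of the leading (+y) end face of the saddle, a black block 60 mm (x) by 90 mm (y); 45 mm ahead of the pad's centre, 45 mm above the worktop. Axes as the board's. The saddle carries a clear fence plate, 8 mm thick, top 53 mm above the worktop, reaching to -x, 109 mm from the rail's middle.
- stop_face (a point): Middle of the red stop's face that looks at the saddle (-y side), 45 mm above the worktop; the saddle is home when fence_face meets it. Axes as the board's. The stop, a red block 50 mm (x) by 24 mm (y), top at 47.5 mm, with a white line and a black screw at its +x side, is clamped on the rail against about 60 N; its place varies.
- salt_shaker: Glass salt shaker with a grey top, 44 mm across, 90 mm high, loose, behind the board. Origin under its centre.
- garlic: Garlic bulb, 60 mm, loose, in front of the board. Origin under its centre.
- tin_fish: Low food tin, 86 mm across, 40 mm high, loose, beyond the board's +y end. Origin under its centre.

How it is judged:
On the way, in this order (a step that is already met when the one before it is completed fails the run):
1. the pad is pressed down while the saddle is still well short of the stop (value of joint pad above 0.0025 m and y of fence_face in the frame of stop_face below -0.04 m), for 0.1 s.
2. with the pad down, the saddle comes to rest against the red stop (y of fence_face in the frame of stop_face between -0.003 and 0.003 m and value of joint pad above 0.001 m), for 0.1 s.
At the end, for the whole second after the job is handed in: The saddle's leading face is within 3 mm of the red stop's face, at rest, with the pad sprung up (less than 1 mm down) so that the brake holds; the stop has moved less than 4 mm and the salt shaker, garlic and tin less than 20 mm (y of fence_face in the frame of stop_face between -0.003 and 0.003 m and value of joint pad below 0.001 m and velocity of joint fence between -0.005 and 0.005 m/s and distance of stop_face from where it was at the start of the episode below 0.004 m and distance of each of salt_shaker, garlic, tin_fish from where it was at the start of the episode below 0.02 m); the robot touches nothing.
It fails at once if the saddle is dragged along (faster than 20 mm/s) while its pad is up (value of joint pad below 0.0005 m and (velocity of joint fence above 0.02 m/s or velocity of joint fence below -0.02 m/s)).
It fails at once if the red stop is shoved 4 mm along the rail (distance of stop_face from where it was at the start of the episode above 0.004 m).
It fails at once if the salt shaker, garlic or tin is moved or lifted by 20 mm or more (distance of any of salt_shaker, garlic, tin_fish from where it was at the start of the episode above 0.02 m).
It also fails if it takes over 37 s, if anything falls off the work surface, if the arm or the gripper's body presses on something with over 40 N, if the wrist force passes 120 N, or if a joint passes its speed limit or range.

ROBOT

A 6-joint arm with a two-finger parallel gripper is mounted at the origin on a cart in front of the work surface, level with it; the furniture and walls round the work are solid. World frame = base frame: x ahead of the robot, y to its left, z up, the work surface at z = 0. Lengths are in m, angles in rad, forces in N, time in s.
With the tool pointing down it reaches from about 0.375 to 0.9 m from the base axis. Payload 3.1 kg.
Tool frame: the origin (TCP) lies at the very end of the fingers, on their centre line; the grasp point (between the pads) lies 19 mm behind it; z points along the fingers, y is the line along which they close (so a half turn about z gives the same grasp; the last joint's range is limited). The gripper opens to 87 mm and grips with 3 to 60 N. Pads are 19 mm wide; open, the fingers measure 117 mm over their backs; the gripper's body (75 mm by 190 mm) begins 51 mm behind the grasp point.
Start: joints at [-1.524, 0.527, 1.433, -0, 1.181, -0.178], TCP at [0.139, -0.609, 0.223] pointing down, gripper open.
Joint ranges: [-3.08, 3.08], [-0.75, 2.2], [0.22, 2.44], [-1.43, 4.57], [0, 2.65], [-2.85, 2.85]. Speed limits (rad/s): [2.79, 2.79, 3.14, 3.14, 3.14, 3.14].

INTERFACE

Orientations are given as a rotation vector (axis times angle).
In Python, from workcell import robot gives the robot as it stands.
- The arm moves only by the tool creep_tool, called by a JSON object that holds its "fn" and its "kwargs", one argument or row to a line. Schema: {"type":"object","properties":{"segments":{"type":"array","items":{"type":"number"},"minItems":7,"maxItems":35},"squeeze":{"type":"number"},"only":{"type":"string"},"quiet":{"type":"boolean"},"lines":{"type":"string"}},"required":["segments"],"additionalProperties":false}. segments is one flat list of numbers that holds 1 to 5 rows one after another, with no inner brackets; each row has 7 numbers: a rotation vector rx, ry, rz in parts of the range, where 1.0 means pi/2 rad, then dx, dy, dz in a scale on which 1.0 is 0.5 m, then the finger opening in m; each row is the pose to reach, as a shift and turn from the pose commanded when the call began, along the tool's axes at that moment; what a row does not reach only later rows make up. A row lasts 1/12 s, in which the tool goes at most 0.0417 m and 0.125 rad, less where a joint would pass 70% of its speed; a pose out of reach is approached as far as the arm can. The fingers move at their own pace and stop on an object; squeeze is the grip in N (left out, the last holds). Time passes only in rows, so rows that do not move let the fingers close. The tool returns the time, the measured TCP pose, the force, the opening and the grip force at its end. only (a regular expression) keeps the lines of the reply that match it, lines (a string "A,B") keeps lines A to B, and quiet returns only ok. A shift or turn number past 1, either way, is cut back to 1. Input that does not fit is refused with a message, and nothing moves.
- robot.observe(): the state, without advancing time (a new reading comes with each control period).
- robot.camera(name): name is "scene" or "top"; returns a dict with "image" (480x640x3 uint8, blue, green, red), "fov_y" (degrees; the focal length in pixels is half the picture's height over the tangent of half this angle, whatever the lens; pixels are square), "cx", "cy" (the principal point, pixels), "dist_coeffs" ([k1, k2, p1, p2, k3] as OpenCV has them; the pictures are not rectified), "world_from_camera" (4x4, takes a point from camera to world coordinates). Camera axes: x right, y down, z forward; pixel columns grow to the right and rows downward; lengths in m; the calibration is good to about 2 mm. A picture is of the moment at which its call begins. There is no depth.
- robot.hand_in(): hands the job in; it is judged then, once.
Trained networks look in the newest picture that a camera, given by its name, has taken for a name from the list of things; names that differ only in an ending like _2 or _b are one class to them, and where a whole thing is asked for, a point or a joint stands for the part that bears it (a point fixed in the world has none). Each returns a list of dicts, best first, with "conf" (0 to 1); they miss things now and then, are a little off and sometimes report something else, mostly with a low value. They report only what shows in the picture. A call takes as long as a camera call.
- robot.masks_of(camera, thing): "mask" (480x640 bool, what is visible of it) and "uv" ([column, row] in pixels, amid what is visible of it).
- robot.place_of(camera, thing): "uv" ([column, row] in pixels: a listed point, or the origin of a listed thing).
The state is a dict: "time_s": time; "qpos": joint angles; "joint_velocities": joint speeds; "effort": joint torques, N m; "tcp_pos": TCP position; "orientation": TCP orientation; "wrist_force": force on the tool from outside, world axes, zero at the start; "moment": the same for the moment, N m; "width": finger opening in m; "finger_force": force on a finger pad.
Only numpy, scipy, OpenCV 4.12 (cv2) and the standard library are available. Lean on these libraries where they do the work, as an engineer would, in place of code of your own. Each camera call takes 0.05 s, during which the arm holds its last target. There are 200 camera calls.

## Working session

There is one attempt and no reset: what is moved stays moved. The work goes in short steps, Python scripts to look and compute and a tool call to move; the robot and the scene stay as the last step left them, time stands still between calls to the robot, and variables do not carry over. Pictures are saved under pics/ and viewed, at most 10 in all, crops included, and the job is handed in when it is done.

```bash
mkdir -p pics; cat > h.py <<'E'
import numpy as np, cv2
from workcell import robot
from scipy.spatial.transform import Rotation as R
def cam(n):
    c=robot.camera(n); f=240/np.tan(np.radians(c["fov_y"])/2)
    c["K"]=np.array([[f,0,c["cx"]],[0,f,c["cy"]],[0,0,1]]); return c
def at(c,uv,z):
    p=cv2.undistortPoints(np.array([[uv]],float),c["K"],np.array(c["dist_coeffs"],float))[0,0]
    T=np.array(c["world_from_camera"]); d=T[:3,:3]@[p[0],p[1],1]; o=T[:3,3]
    return o+d*(z-o[2])/d[2]
H=dict(board=0,pad_top=.049,fence_face=.045,stop_face=.045,salt_shaker=0,garlic=0,tin_fish=0)
E
python3 - <<'E'
from h import *
for n in("scene","top"):
    c=cam(n); cv2.imwrite(f"pics/{n}0.png",c["image"]); print(n,np.round(c["world_from_camera"][:3],2).tolist() if 0 else np.round(np.array(c["world_from_camera"])[:3,3],2))
    for t,z in H.items():
        for r in robot.place_of(n,t)[:2]: print(t,round(r["conf"],2),np.round(r["uv"],1),np.round(at(c,r["uv"],z),4))
s=robot.observe(); print({k:np.round(s[k],3) for k in("time_s","tcp_pos","orientation","wrist_force","width")})
print(robot.observe()["orientation"])
E
```

```text
scene [ 0.66 -0.49  0.57]
board 0.62 [316.2 292.7] [0.5512 0.1105 0.    ]
pad_top 0.77 [356.  291.4] [0.6125 0.0712 0.049 ]
fence_face 0.91 [350.9 274.8] [0.601 0.108 0.045]
fence_face 0.38 [335.  234.3] [0.565  0.1967 0.045 ]
stop_face 0.85 [332.7 232.9] [0.561  0.1996 0.045 ]
stop_face 0.35 [356.  292.4] [0.6124 0.0735 0.045 ]
salt_shaker 0.66 [407.7 284.3] [0.6831 0.1525 0.    ]
salt_shaker 0.22 [332.1 234.1] [0.5524 0.2549 0.    ]
garlic 0.78 [223.9 270.5] [0.4026 0.1338 0.    ]
tin_fish 0.92 [308.5 208.7] [0.4999 0.3208 0.    ]
top [0.4  0.18 0.9 ]
pad_top 0.65 [370.2 211.9] [0.6156 0.0723 0.049 ]
fence_face 0.86 [350.  221.7] [0.5978 0.1096 0.045 ]
stop_face 0.67 [303.2 240.8] [0.5616 0.1957 0.045 ]
salt_shaker 0.81 [322.9 185.4] [0.681  0.1585 0.    ]
garlic 0.98 [337.7 323.6] [0.4129 0.131  0.    ]
tin_fish 0.96 [237.6 275.9] [0.5019 0.32   0.    ]
tin_fish 0.74 [373.1 211.7] [0.6282 0.0604 0.    ]
{'time_s': np.float64(0.8), 'tcp_pos': array([ 0.139, -0.609,  0.223]), 'orientation': array([3.122, 0.352, 0.   ]), 'wrist_force': array([0.463, 0.651, 0.217]), 'width': np.float64(0.087)}
[3.12176221e+00 3.52358312e-01 2.44518909e-05]
```

View pics/scene0.png

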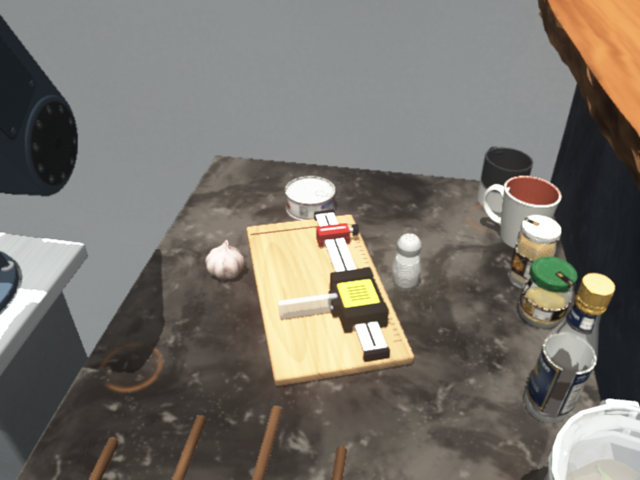

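View pics/top0.png

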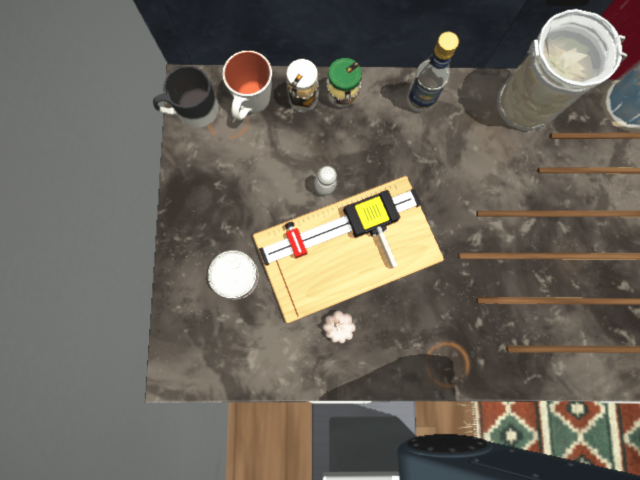

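The saddle (yellow pad at top-view pixel 371,212) lies about 96 mm short of the red stop (297,243). Shaker, garlic and tin are clear of the rail. Brown bars lie near the path at right, so I'll check their height and measure the board's yaw.

```bash
python3 - <<'E'
from h import *
C={n:cam(n) for n in("scene","top")}
def tri(a,b):
    P=[];u=[]
    for n,p in(("scene",a),("top",b)):
        c=C[n];P.append(np.linalg.inv(np.array(c["world_from_camera"]))[:3]);u.append(cv2.undistortPoints(np.array([[p]],float),c["K"],np.array(c["dist_coeffs"],float))[0,0])
    X=cv2.triangulatePoints(P[0],P[1],u[0],u[1])[:,0];return X[:3]/X[3]
print("bars",[np.round(tri(a,b),3).tolist() for a,b in(((278,408),(460,256)),((200,418),(480,300)),((110,440),(510,349)),((342,448),(477,213)))])
for n in C:
    c=C[n]
    for t,z in(("board",.02),("pad",.049),("stop_face",.0475)):
        m=robot.masks_of(n,t)
        if not m: continue
        m=m[0]; k=m["mask"].astype(np.uint8); ys,xs=np.nonzero(cv2.morphologyEx(k,cv2.MORPH_CLOSE,np.ones((3,3))))
        g=np.array([at(c,p,z)[:2] for p in zip(xs,ys)],np.float32)*1000
        print(n,t,round(m["conf"],2),len(xs),[np.round(v,1) for v in cv2.minAreaRect(g)])
    # yellow pad by colour
    h=cv2.cvtColor(c["image"],cv2.COLOR_BGR2HSV);y=cv2.inRange(h,(22,150,120),(35,255,255))
    nc,l,st,ce=cv2.connectedComponentsWithStats(y)
    u=(371,212) if n=="top" else (360,292)
    w=[i for i in range(1,nc) if st[i,4]>100 and np.hypot(*(ce[i]-u))<25]
    ys,xs=np.nonzero(np.isin(l,w)); g=np.array([at(c,p,.049)[:2] for p in zip(xs,ys)],np.float32)*1000
    print("yellow",n,len(xs),g.mean(0),cv2.minAreaRect(g))
    if n=="top":
        for t in("pad_top","fence_face","stop_face"): print(t,tri(robot.place_of("scene",t)[0]["uv"],robot.place_of("top",t)[0]["uv"]))
E
```

```text
bars [[0.542, -0.102, 0.008], [0.457, -0.135, 0.011], [0.367, -0.185, 0.012], [0.625, -0.141, 0.007]]
scene board 0.74 20267 [array([553.6, 114.5]), array([181.6, 348.6]), np.float64(21.6)]
scene pad 0.78 875 [array([614. ,  69.4]), array([49.7, 48.6]), np.float64(21.3)]
scene stop_face 0.84 636 [array([569.2, 196.3]), array([71.1, 50.7]), np.float64(22.2)]<stdin>:23: RuntimeWarning: Mean of empty slice.
  ret = ret.dtype.type(ret / rcount)
Traceback (most recent call last):
cv2.error: OpenCV(4.12.0) /io/opencv/modules/imgproc/src/convhull.cpp:143: error: (-215:Assertion failed) total >= 0 && (depth == CV_32F || depth == CV_32S) in function 'convexHull'
```

Bars lie flat on the worktop. The board yaw is about 21.5°, the pad is at (0.614, 0.070), and its offsets of 41 mm to the rail and about 40 mm to the face agree with the given sizes. Starting the approach with the fingers closing.

The manual's scale: shifts go in shares of 0.5 m and turns go in shares of pi/2 rad. Converting my numbers, 0.15 m is 0.3, -0.027 m is -0.054.

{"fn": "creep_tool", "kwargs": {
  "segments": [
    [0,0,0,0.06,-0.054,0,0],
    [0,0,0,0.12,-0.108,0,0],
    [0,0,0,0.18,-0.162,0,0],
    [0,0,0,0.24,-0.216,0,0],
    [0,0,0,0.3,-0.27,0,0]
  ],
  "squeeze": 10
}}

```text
refused: segments: the value is too short (schema: minItems 7). Nothing was moved.
```

Refused on format, not on reach. It needs one flat list, 7 numbers to a row, no inner brackets.

{"fn": "creep_tool", "kwargs": {
  "segments": [0,0,0,0.06,-0.054,0,0,0,0,0,0.12,-0.108,0,0,0,0,0,0.18,-0.162,0,0,0,0,0,0.24,-0.216,0,0,0,0,0,0.3,-0.27,0,0],
  "squeeze": 10
}}

```text
time_s: 1.47
tcp_pos: [0.2562, -0.4427, 0.2226]
orientation: [3.122, 0.351, 0.0]
wrist_force: [0.3, 1.0, 0.9]
width: 0.0616
finger_force: 0.0
```

{"fn": "creep_tool", "kwargs": {
  "segments": [0,0,0,0.06,-0.054,0,0,0,0,0,0.12,-0.108,0,0,0,0,0,0.18,-0.162,0,0,0,0,0,0.24,-0.216,0,0,0,0,0,0.3,-0.27,0,0]
}}

```text
time_s: 1.88
tcp_pos: [0.3725, -0.2776, 0.2229]
orientation: [3.121, 0.351, 0.001]
wrist_force: [1.3, -0.5, 0.9]
width: 0.0284
finger_force: 0.0
```

{"fn": "creep_tool", "kwargs": {
  "segments": [0,0,0,0.06,-0.054,0,0,0,0,0,0.12,-0.108,0,0,0,0,0,0.18,-0.162,0,0,0,0,0,0.24,-0.216,0,0,0,0,0,0.3,-0.27,0,0]
}}

```text
time_s: 2.3
tcp_pos: [0.4887, -0.1123, 0.2229]
orientation: [3.121, 0.352, 0.001]
wrist_force: [0.5, -0.7, -0.7]
width: 0.0016
finger_force: 0.0
```

```bash
python3 - <<'E'
from h import *
s=robot.observe();r=R.from_rotvec(s["orientation"]);print(s["tcp_pos"],s["width"],r.inv().apply(np.array([.612,.075,.1])-s["tcp_pos"]), r.as_matrix()[:,0])
E
```

```text
[ 0.48872101 -0.11233125  0.22286158] 0.0015501578527587487 [ 0.16188091 -0.15519359  0.1228625 ] [9.74823824e-01 2.22975860e-01 5.26895431e-04]
```

Scaled: 0.137 m is 0.274, -0.131 m is -0.262, -0.151 rad is -0.0961.

{"fn": "creep_tool", "kwargs": {
  "segments": [0,0,-0.0191,0.056,-0.054,0.028,0,0,0,-0.0382,0.112,-0.108,0.056,0,0,0,-0.0573,0.168,-0.162,0.084,0,0,0,-0.0764,0.224,-0.216,0.112,0,0,0,-0.0961,0.274,-0.262,0.14,0]
}}

```text
time_s: 2.72
tcp_pos: [0.5933, 0.0466, 0.152]
orientation: [-3.086, -0.591, -0.001]
wrist_force: [-0.4, -0.6, 0.5]
width: 0.0004
finger_force: 0.0
```

{"fn": "creep_tool", "kwargs": {
  "segments": [0,0,0,0.02,-0.02,0.04,0,0,0,0,0.04,-0.04,0.08,0,0,0,0,0.04,-0.04,0.1,0,0,0,0,0.04,-0.04,0.1,0,0,0,0,0.04,-0.04,0.1,0]
}}

```text
time_s: 3.13
tcp_pos: [0.6028, 0.0694, 0.1023]
orientation: [-3.086, -0.587, 0.002]
wrist_force: [0.3, -0.5, 0.5]
width: 0.0005
finger_force: 0.0
```

```bash
python3 - <<'E'
from h import *
s=robot.observe();r=R.from_rotvec(s["orientation"]);print(s["tcp_pos"],s["width"],r.inv().apply(np.array([.612,.075,.06])-s["tcp_pos"]), r.as_matrix()[:,0])
c=cam("scene");cv2.imwrite("pics/s1.png",cv2.resize(c["image"][180:400,220:480],None,fx=2.5,fy=2.5))
c=cam("top");print([np.round(at(c,q["uv"],.045),4) for t in("fence_face","stop_face") for q in robot.place_of("top",t)[:1]])
E
```

```text
[0.60275012 0.06944939 0.10227977] 0.00047844018269886743 [ 0.01070617 -0.00175518  0.042264  ] [ 0.93026844  0.36687638 -0.00153543]
[array([0.5965, 0.107 , 0.045 ]), array([0.5657, 0.1968, 0.045 ])]
```

View pics/s1.png

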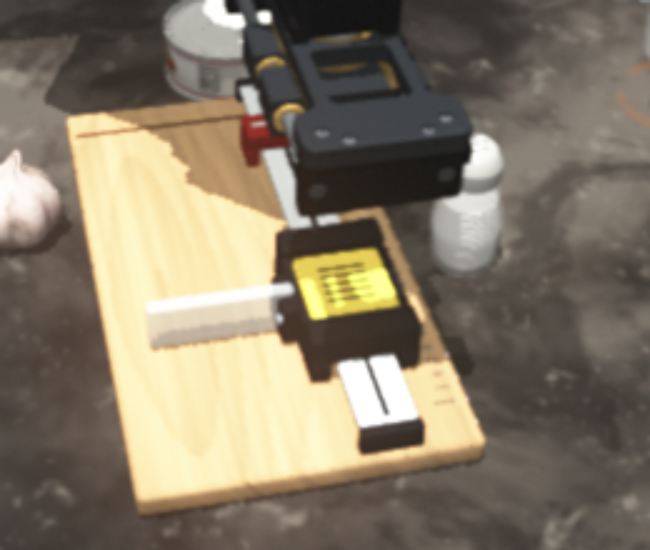

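```bash
python3 - <<'E'
from h import *
c=cam("scene");s=robot.observe();r=R.from_rotvec(s["orientation"]);W=np.linalg.inv(np.array(c["world_from_camera"]))
for p in([0,0,0],[0,0,-.07],[.0,.095,-.07],[0,-.095,-.07],[.0375,0,-.07],[-.0375,0,-.07]):
    w=s["tcp_pos"]+r.apply(p); q=cv2.projectPoints(w[None],cv2.Rodrigues(W[:3,:3])[0],W[:3,3],c["K"],np.array(c["dist_coeffs"],float))[0][0,0]; print(p,w.round(3),(q-[220,180])*2.5)
cv2.imwrite("pics/s2.png",c["image"])
t=cam("top");cv2.imwrite("pics/t2.png",cv2.resize(t["image"][130:350,200:460],None,fx=2.5,fy=2.5))
E
```

```text
[0, 0, 0] [0.604 0.069 0.104] [328.19859353 201.08882701]
[0, 0, -0.07] [0.604 0.069 0.174] [333.75787771  90.13199577]
[0.0, 0.095, -0.07] [ 0.639 -0.019  0.174] [388.2819599  215.38565903]
[0, -0.095, -0.07] [0.569 0.157 0.174] [289.71329777 -10.5940007 ]
[0.0375, 0, -0.07] [0.639 0.083 0.174] [408.04912922  81.46485925]
[-0.0375, 0, -0.07] [0.569 0.055 0.174] [257.94025489  99.00845801]
```

View pics/t2.png

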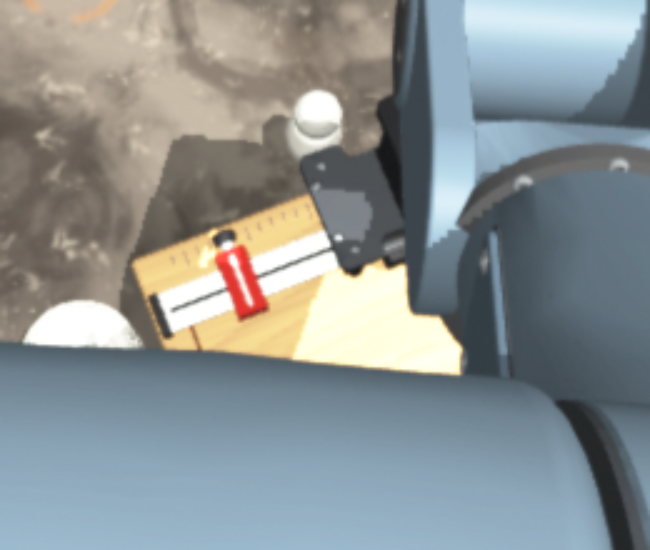

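View pics/s2.png

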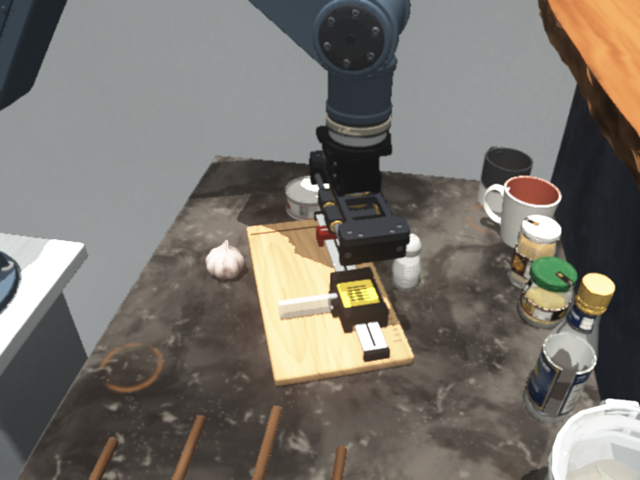

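The gripper sits over the saddle where projection says it should (fingertip hidden just behind the body near 351,260; body well clear of the shaker and stop). Descending to 60 mm.

Scaled: 0.042 m is 0.084, 0.04 m is 0.08.

{"fn": "creep_tool", "kwargs": {
  "segments": [0,0,0,0.018,-0.004,0.03,0,0,0,0,0.018,-0.004,0.06,0,0,0,0,0.018,-0.004,0.08,0,0,0,0,0.018,-0.004,0.084,0,0,0,0,0.018,-0.004,0.084,0]
}}

```text
time_s: 3.85
tcp_pos: [0.6102, 0.075, 0.06]
orientation: [-3.086, -0.586, 0.003]
wrist_force: [0.5, -0.5, 0.0]
width: 0.0003
finger_force: 0.0
```

```bash
python3 - <<'E'
from h import *
s=robot.observe();r=R.from_rotvec(s["orientation"]);print(s["tcp_pos"],s["wrist_force"],r.inv().apply(np.array([.612,.075,.06])-s["tcp_pos"]), r.as_matrix()[:,0])
c=cam("scene");cv2.imwrite("pics/s3.png",cv2.resize(c["image"][180:400,220:480],None,fx=2.5,fy=2.5))
E
```

```text
[0.61021572 0.0750026  0.05996539] [ 0.50499628 -0.48201771  0.02958359] [ 1.65896697e-03  6.56698045e-04 -3.80591472e-05] [ 0.93033597  0.36670406 -0.00176405]
```

View pics/s3.png

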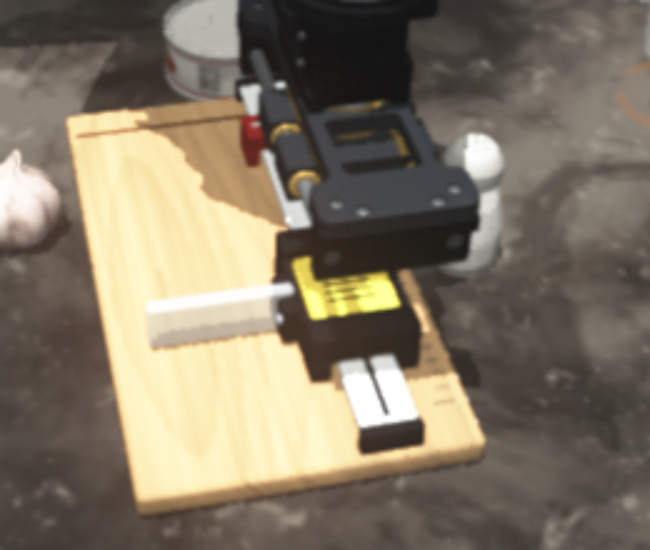

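The body hides the fingertips, but the measured pose puts them about 6 mm ahead of pad centre, inside the shoulders. Pressing gently.

Scaled: 0.013 m is 0.026, 0.006 m is 0.012.

{"fn": "creep_tool", "kwargs": {
  "segments": [0,0,0,0.002,0,0.012,0,0,0,0,0.002,0,0.02,0,0,0,0,0.002,0,0.024,0,0,0,0,0.002,0,0.026,0,0,0,0,0.002,0,0.026,0]
}}

```text
time_s: 4.32
tcp_pos: [0.6122, 0.0756, 0.0482]
orientation: [3.086, 0.587, 0.001]
wrist_force: [-0.6, -0.2, 6.5]
width: 0.0005
finger_force: 2.6
```

{"fn": "creep_tool", "kwargs": {
  "segments": [0,0,0,0,0,0.002,0,0,0,0,0,0,0.004,0,0,0,0,0,0,0.006,0,0,0,0,0,0,0.006,0,0,0,0,0,0,0.006,0]
}}

```text
time_s: 4.73
tcp_pos: [0.6122, 0.0756, 0.0462]
orientation: [3.086, 0.587, 0.001]
wrist_force: [-1.4, 0.1, 9.5]
width: 0.0006
finger_force: 4.5
```

Scaled: 0.005 m is 0.01, 0.004 m is 0.008.

{"fn": "creep_tool", "kwargs": {
  "segments": [0,0,0,0,0,0.004,0,0,0,0,0,0,0.008,0,0,0,0,0,0,0.01,0,0,0,0,0,0,0.01,0,0,0,0,0,0,0.01,0]
}}

```text
time_s: 5.15
tcp_pos: [0.6126, 0.0751, 0.0442]
orientation: [3.084, 0.588, 0.003]
wrist_force: [-5.4, -1.4, 24.6]
width: 0.0007
finger_force: 12.4
```

Pad bottomed at 44 mm with 25 N. Now sliding towards +board y (tool −y).

Scaled: -0.04 m is -0.08, -0.032 m is -0.064.

{"fn": "creep_tool", "kwargs": {
  "segments": [0,0,0,0,-0.008,0,0,0,0,0,0,-0.024,0,0,0,0,0,0,-0.044,0,0,0,0,0,0,-0.064,0,0,0,0,0,0,-0.08,0,0]
}}

```text
time_s: 5.57
tcp_pos: [0.5977, 0.1122, 0.0441]
orientation: [3.084, 0.588, 0.003]
wrist_force: [-7.1, -4.2, 25.2]
width: 0.0008
finger_force: 12.7
```

{"fn": "creep_tool", "kwargs": {
  "segments": [0,0,0,0,-0.02,0,0,0,0,0,0,-0.036,0,0,0,0,0,0,-0.05,0,0,0,0,0,0,-0.06,0,0,0,0,0,0,-0.06,0,0]
}}

```text
time_s: 5.98
tcp_pos: [0.5861, 0.1412, 0.0441]
orientation: [3.085, 0.589, 0.002]
wrist_force: [-6.2, -0.8, 26.7]
width: 0.0006
finger_force: 13.2
```

```bash
python3 - <<'E'
from h import *
ax=np.array([-.366,.93])
for n in("scene","top"):
    c=cam(n); q=[at(c,robot.place_of(n,t)[0]["uv"],.045)[:2] for t in("fence_face","stop_face") if robot.place_of(n,t)]
    print(n,q,len(q)>1 and (q[1]-q[0])@ax)
    if n=="scene":cv2.imwrite("pics/s4.png",cv2.resize(c["image"][180:400,220:480],None,fx=2.5,fy=2.5))
s=robot.observe();print(s["tcp_pos"],s["wrist_force"])
E
```

```text
scene [array([0.57418176, 0.16671152])] False
top [] False
[0.58638134 0.14058034 0.04412231] [-6.33081392 -1.13307967 26.75736137]
```

View pics/s4.png

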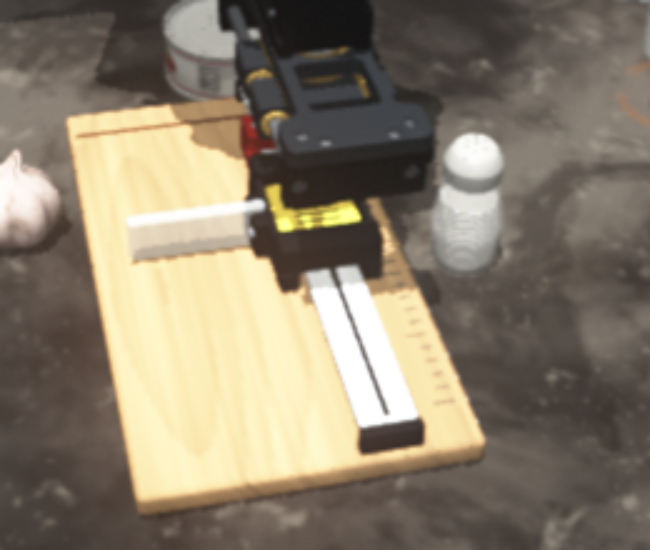

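The saddle follows the fingers (pad now at crop 315,212), with about 26 mm left. Slower from here.

Scaled: -0.018 m is -0.036, -0.015 m is -0.03.

{"fn": "creep_tool", "kwargs": {
  "segments": [0,0,0,0,-0.008,0,0,0,0,0,0,-0.016,0,0,0,0,0,0,-0.024,0,0,0,0,0,0,-0.03,0,0,0,0,0,0,-0.036,0,0]
}}

```text
time_s: 6.75
tcp_pos: [0.5799, 0.1568, 0.0441]
orientation: [3.084, 0.588, 0.002]
wrist_force: [-7.3, -3.5, 26.5]
width: 0.0005
finger_force: 13.3
```

{"fn": "creep_tool", "kwargs": {
  "segments": [0,0,0,0,-0.004,0,0,0,0,0,0,-0.008,0,0,0,0,0,0,-0.012,0,0,0,0,0,0,-0.014,0,0,0,0,0,0,-0.016,0,0]
}}

```text
time_s: 7.17
tcp_pos: [0.5777, 0.1624, 0.0441]
orientation: [3.08, 0.591, 0.003]
wrist_force: [-4.2, -12.1, 25.4]
width: 0.0004
finger_force: 12.8
```

Scaled: -0.004 m is -0.008, -0.003 m is -0.006.

{"fn": "creep_tool", "kwargs": {
  "segments": [0,0,0,0,-0.002,0,0,0,0,0,0,-0.004,0,0,0,0,0,0,-0.006,0,0,0,0,0,0,-0.008,0,0,0,0,0,0,-0.008,0,0]
}}

```text
time_s: 7.58
tcp_pos: [0.578, 0.1645, 0.0441]
orientation: [3.078, 0.59, 0.007]
wrist_force: [-3.0, -13.6, 23.9]
width: 0.0005
finger_force: 11.9
```

```bash
python3 - <<'E'
from h import *
c=cam("scene");cv2.imwrite("pics/s5.png",cv2.resize(c["image"][195:295,280:400],None,fx=5,fy=5,interpolation=cv2.INTER_CUBIC))
for t in("fence_face","stop_face","pad_top"): print(t,[(round(q["conf"],2),at(c,q["uv"],.045)[:2].round(4)) for q in robot.place_of("scene",t)[:2]])
E
```

```text
fence_face [(0.59, array([0.5611, 0.1948]))]
stop_face [(0.42, array([0.564 , 0.1981]))]
pad_top [(0.67, array([0.5776, 0.1483]))]
```

View pics/s5.png

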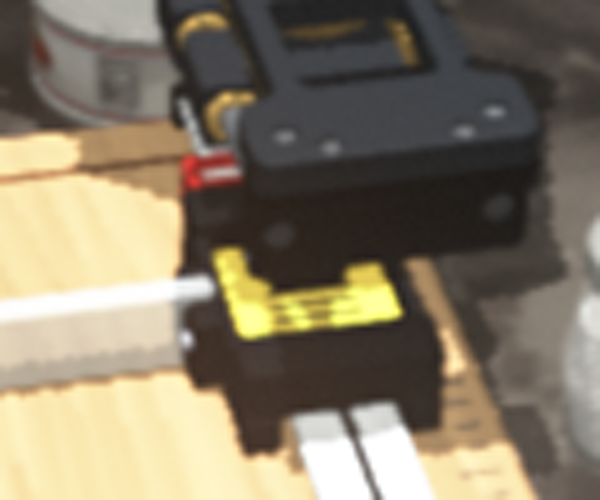

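The saddle sits against the red stop (no gap at crop 210,185), and the 13 N reaction confirms contact. Lifting off.

Scaled: -0.035 m is -0.07, -0.02 m is -0.04.

{"fn": "creep_tool", "kwargs": {
  "segments": [0,0,0,0,0.002,-0.006,0,0,0,0,0,0.004,-0.014,0,0,0,0,0,0.004,-0.024,0,0,0,0,0,0.004,-0.04,0,0,0,0,0,0.004,-0.07,0]
}}

```text
time_s: 8.2
tcp_pos: [0.5744, 0.1668, 0.0736]
orientation: [-3.086, -0.587, 0.006]
wrist_force: [-0.4, 0.2, 0.0]
width: 0.0005
finger_force: 0.0
```

{"fn": "creep_tool", "kwargs": {
  "segments": [0,0,0,0,0,-0.06,0,0,0,0,0,0,-0.12,0,0,0,0,0,0,-0.18,0,0,0,0,0,0,-0.2,0,0,0,0,0,0,-0.2,0]
}}

```text
time_s: 8.62
tcp_pos: [0.5779, 0.1674, 0.1777]
orientation: [3.086, 0.588, 0.01]
wrist_force: [0.5, -0.6, -0.3]
width: 0.0008
finger_force: 0.0
```

{"fn": "creep_tool", "kwargs": {
  "segments": [0,0,0,0,0.08,0,0,0,0,0,0,0.16,0,0,0,0,0,-0.06,0.22,0,0,0,0,0,-0.1,0.28,0,0,0,0,0,-0.1,0.32,0,0]
}}

```text
time_s: 9.03
tcp_pos: [0.5833, -0.003, 0.1717]
orientation: [-3.085, -0.583, 0.014]
wrist_force: [-0.2, 0.5, -0.3]
width: 0.0005
finger_force: 0.0
```

```bash
python3 - <<'E'
from h import *
ax=np.array([-.366,.93])
for n in("scene","top"):
    c=cam(n); q=[at(c,r[0]["uv"],.045)[:2] for t in("fence_face","stop_face") if (r:=robot.place_of(n,t))]
    print(n,np.round(q,4),len(q)>1 and (q[1]-q[0])@ax)
    if n=="scene":cv2.imwrite("pics/s6.png",cv2.resize(c["image"][180:400,220:480],None,fx=2.5,fy=2.5))
s=robot.observe();print(s["time_s"],s["tcp_pos"],s["wrist_force"])
E
```

```text
scene [] False
top [[0.5661 0.1968]
 [0.5637 0.1919]] -0.003728444450718923
9.3333 [0.58725266 0.00094326 0.17338747] [-0.16735387 -0.61626437  0.7430735 ]
```

View pics/s6.png

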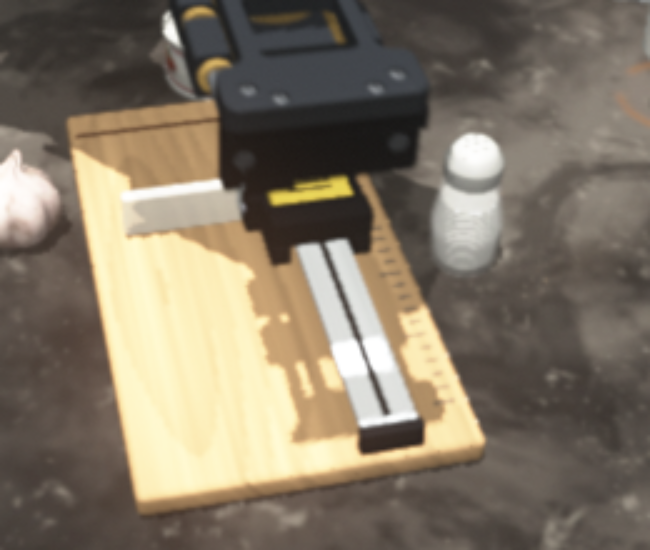

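Saddle and objects are undisturbed, but the gripper hides the stop, so I'll clear the view and check the gap from the pictures.

Scaled: -0.14 m is -0.28, -0.12 m is -0.24.

{"fn": "creep_tool", "kwargs": {
  "segments": [0,0,0,-0.06,0.06,0,0,0,0,0,-0.12,0.12,0,0,0,0,0,-0.18,0.18,0,0,0,0,0,-0.24,0.24,0,0,0,0,0,-0.28,0.28,0,0]
}}

```text
time_s: 9.75
tcp_pos: [0.5083, -0.1826, 0.1743]
orientation: [-3.086, -0.59, 0.001]
wrist_force: [0.7, -0.0, -0.1]
width: 0.0008
finger_force: 0.0
```

{"fn": "creep_tool", "kwargs": {
  "segments": [0,0,0,-0.04,0.07,0,0,0,0,0,-0.08,0.14,0,0,0,0,0,-0.12,0.2,0,0,0,0,0,-0.14,0.24,0,0,0,0,0,-0.14,0.24,0,0]
}}

```text
time_s: 10.17
tcp_pos: [0.4889, -0.3234, 0.1745]
orientation: [3.083, 0.582, 0.002]
wrist_force: [0.9, 0.8, -0.3]
width: 0.0001
finger_force: 0.0
```

```bash
python3 - <<'E'
from h import *
ax=np.array([-.366,.93])
I=[]
for n in("scene","top"):
    c=cam(n)
    for t,z in H.items():
        r=robot.place_of(n,t)
        if r: print(n,t,round(r[0]["conf"],2),at(c,r[0]["uv"],z)[:2].round(4))
    a=(280,190) if n=="scene" else (260,180)
    I.append(cv2.resize(c["image"][a[1]:a[1]+110,a[0]:a[0]+80],None,fx=5,fy=5,interpolation=cv2.INTER_CUBIC))
cv2.imwrite("pics/f.png",np.hstack(I))
E
```

```text
scene board 0.97 [0.5579 0.1113]
scene pad_top 0.89 [0.5803 0.1567]
scene fence_face 0.7 [0.5636 0.1896]
scene stop_face 0.63 [0.5632 0.198 ]
scene salt_shaker 0.97 [0.6824 0.1538]
scene garlic 0.72 [0.402  0.1301]
scene tin_fish 0.92 [0.502  0.3202]
top board 0.65 [0.5514 0.1192]
top pad_top 0.78 [0.5783 0.1588]
top fence_face 0.57 [0.564  0.1983]
top stop_face 0.67 [0.5631 0.1939]
top salt_shaker 0.75 [0.6787 0.1613]
top garlic 0.88 [0.4017 0.127 ]
top tin_fish 0.91 [0.5029 0.3212]
```

View pics/f.png

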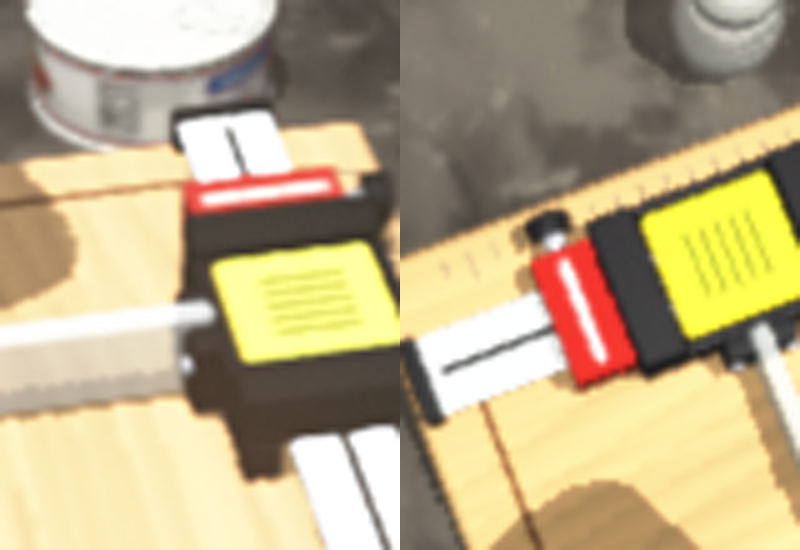

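The saddle is flush with the red stop with no rail showing between them (right crop 610,300), the pad is up, and the loose objects haven't moved. Handing in.

```bash
python3 -c "
from workcell import robot
print(robot.hand_in())"
```

```text
the job is handed in; nothing more can be done
None
```

I pressed the pad, slid the saddle about 95 mm until it rested flush against the red stop, and lifted off so the pad sprang up; the job is handed in (no verdict was returned), and the stop, salt shaker, garlic and tin showed no movement in the last pictures.

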